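Pin a lens on the rail and slide it into the yellow corner

ROBOT

A 6-joint arm with a two-finger parallel gripper is mounted at the origin on the work surface. World frame = base frame: x ahead of the robot, y to its left, z up, the work surface at z = 0. Lengths are in m, angles in rad, forces in N, time in s.
With the tool pointing down it reaches from about 0.35 to 0.85 m from the base axis. Payload 8.1 kg.
Tool frame: the origin (TCP) lies at the very end of the fingers, on their centre line; the grasp point (between the pads) lies 19 mm behind it (pinch_z is the distance from the TCP to the grasp point, in m); z points along the fingers, y is the direction in which the jaws open and shut (so a half turn about z gives the same grasp; the last joint's range is limited). The gripper opens to 93 mm and grips with 3 to 60 N. Pads are 15 mm wide; open, the fingers measure 128 mm over their backs; the gripper's body (75 mm by 188 mm) begins 65 mm behind the grasp point.
Start: joints at [-1.343, 0.13, 1.488, -0, 1.523, -0.085], TCP at [0.185, -0.571, 0.219] pointing down, gripper open.
Joint ranges: [-2.96, 2.96], [-0.89, 2.26], [0.02, 2.5], [-1.34, 4.48], [0, 2.73], [-2.66, 2.66]. Speed limits (rad/s): [2.39, 2.39, 2.79, 3.14, 3.14, 3.14].

INTERFACE

Orientations are given as a rotation vector (axis times angle).
In Python, from plant import * gives the robot as it stands.
- The arm moves only by the tool move_arm, never from a script. Its argument "series" is a list of rows, each a list of 7 numbers: the shift along the tool's x, y, z each as a share of 10 cm, from -1 to 1, then the turn, a rotation vector about the tool's x, y, z each as a share of 180 degrees, from -1 to 1, then the opening, from -1 (shut) to 1 (fully open). In form: [[dx, dy, dz, rx, ry, rz, jaw], ...]. A call has 1 to 8 rows; each row is the pose to reach, as a shift and turn from the pose commanded when the call began, along the tool's axes at that moment, turning the shorter way round; what a row does not reach only later rows make up. A row lasts 1/10 s, in which the tool goes at most 50 mm and 8.59 degrees, less where a joint would pass 70% of its speed; a pose out of reach is approached as far as the arm can. A call with a number of a shift or a turn outside -1 to 1 is refused whole. A call with a gripper value outside its range is refused whole. The fingers move at their own pace and stop on an object; "squeeze" is the grip in N (left out, the last holds). Time passes only in rows, so rows that repeat a pose let the fingers close. It gives the time, the measured TCP pose, the force and the opening at its end, in the units of the state.
- read_state(): the state, without advancing time (a new reading comes with each control period).
- read_camera(name): name is "side" or "top"; returns a dict with "frame" (384x512x3 uint8, red, green, blue), "K" (3x3 intrinsics, pixels), "k1" (the pictures are not rectified: a ray, as slopes to the right and down, at radius r is drawn at 1 + k1 r^2 times it, then the intrinsics apply), "rvec" (rotation vector, rad) and "tvec" (3), from world to camera coordinates, as OpenCV has them. Camera axes: x right, y down, z forward; pixel columns grow to the right and rows downward; lengths in m; the calibration is good to about 2 mm. A picture is of the moment at which its call begins. There is no depth.
- close_job(): hands the job in, once; it reports no verdict.
The state is a dict: "t": time; "q": joint angles; "dq": joint speeds; "joint_torque": joint torques, N m; "tool_pos": TCP position; "orientation": TCP orientation; "force": force on the tool from outside, world axes, zero at the start; "wrist_torque": the same for the moment, N m; "opening": finger opening in m.
Only numpy, scipy, OpenCV 4.12 (cv2) and the standard library are available. Lean on these libraries where they do the work, as an engineer would, in place of code of your own. Each camera call takes 0.05 s, during which the arm holds its last target.

TASK

Without picking it up, use the fingertips to push the blue-rimmed lens straight across the fixture plate until it touches the dark rail, while it is still between the two white lines. Then keep it pinned against the rail and drag it along into the corner at the yellow stop, until it is fully home against both rail and stop, and leave it there. The lens must stay flat on the plate and never leave the rail once past a white line; leave everything else where it is.

Things in the scene. Friction and masses are not known exactly. Their poses are not given: they have to be found in the camera images.
- lens: The lens: a round disc 44 mm in diameter and 12 mm thick, blue metal rim with a round greenish glass on top, about 45 g, lying loose and flat on the fixture plate between the two white lines. Origin at the centre of its underside, z up.
- fixture: Fixed grey metal plate 150 x 300 x 10 mm, dark steel rail along its far edge, turned on the table up to 0.3 rad. Plate, rail and stops are polished, slippery (friction about 0.2). Origin at table height: plate spans x -85 to +65, y -150 to +150 mm, top z = 10 mm. x points across the plate to the rail, y along it, z up. Painted white lines cross it at y = -50 and +50 mm. Stops stand at y = -125 and +125 mm.
- yellow_stop: Fixed yellow end stop, the one to slide to; at either the +y or -y end of the rail. Block 20 mm along the rail, 14 mm high, reaching 52 mm across the plate from the rail. Origin on the plate's top, on the block's middle plane, 22 mm from the rail's face; axes as the fixture's. Its face is 10 mm from the origin along y: a lens at home has its centre 32 mm from it along y (fixture y = +93 or -93 mm).
- black_stop: Fixed black end stop at the other end of the rail, the same shape and size as the yellow one; not to be used.
- spacer: Bystander on the plate: brass ring 26 mm in diameter, 12 mm high. Origin at the centre of its underside.
- glue_bottle: Bystander on the plate: small white bottle with a red cap, 24 mm in diameter, 45 mm high, upright. Origin at the centre of its underside.
- spray_can: Bystander on the table: upright can 60 mm in diameter, 170 mm high. Origin at the centre of its underside.
- screwdriver: Bystander on the table: red screwdriver 160 mm long, lying. Origin near its middle, x along it.
- tweezers: Bystander on the table: dark tweezers 131 mm long, 4 mm high, lying. Origin near the middle, x along it.
- screw_tray: Bystander on the table: grey divided tray 100 x 70 x 22 mm. Origin at the centre of its underside.
- rail_face (a point): Middle of the rail's working face, at the plate's top (fixture x = 50, y = 0, z = 10 mm). The rail is 12 mm thick, runs the plate's whole length and stands 14 mm above its top. A lens touching the rail has its centre at fixture x = +28 mm. Axes as the fixture's.
- cheek (a point): Middle of the yellow stop's cheek, at the plate's top: a yellow bar 8 mm thick and 8 mm high across the block's end away from the rail. It projects 14 mm from the block to both sides along the rail, its inner face 48 mm from the rail's face, and so makes the corner a shallow pocket.
Mind the look-alikes: they are no part of the job. What is shaped like the lens but purple or red is not meant.

How it is judged:
On the way, in this order (a step that is already met when the one before it is completed fails the run):
1. the lens touches the rail while its centre is between the white lines (x of lens in the frame of fixture above 0.0255 m and y of lens in the frame of fixture between -0.052 and 0.052 m), for 0.1 s.
2. the lens is home in the corner of rail and yellow stop (x of lens in the frame of fixture above 0.025 m and y of lens in the frame of yellow_stop between -0.035 and 0.035 m and y of lens in the frame of fixture between -0.1 and 0.1 m and z of lens in the frame of fixture below 0.013 m), for 0.2 s.
At the end, for the whole second after the job is handed in: The lens lies flat on the plate, at rest, within 3 mm of the rail and within 3 mm of the yellow stop (all of step 2 and linear speed of lens below 0.01 m/s and angle between lens's own z axis and vertical below 0.08 rad); the robot touches nothing.
It fails at once if the lens is lifted more than 5 mm off the plate or tipped more than 0.3 rad (z of lens in the frame of fixture above 0.015 m or angle between lens's own z axis and vertical above 0.3 rad).
It fails at once if the lens's centre is more than 5 mm past a white line while the lens is more than 6 mm away from the rail (x of lens in the frame of fixture below 0.022 m and (y of lens in the frame of fixture above 0.055 m or y of lens in the frame of fixture below -0.055 m)).
It fails at once if a bystander (spacer, glue bottle, spray can, screwdriver, tweezers or screw tray) is moved more than 15 mm (distance of any of spacer, glue_bottle, spray_can, screwdriver, tweezers, screw_tray from where it was at the start of the episode above 0.015 m).
It also fails if it takes over 43 s, if anything falls off the work surface, if the arm or the gripper's body presses on something with over 40 N, if the wrist force passes 120 N, or if a joint passes its speed limit or range.

## Working session

There is one attempt and no reset: what is moved stays moved. The work goes in short steps, Python scripts to look and compute and a tool call to move; the robot and the scene stay as the last step left them, time stands still between calls to the robot, and variables do not carry over. Pictures are saved under pics/ and viewed, and the job is handed in when it is done.

Besides the shell and the picture viewer there is one more tool, called by a JSON object that holds its "fn" and its "kwargs", one argument or row to a line. move_arm: Moves the arm, as the interface text tells. Shift numbers are shares of 10 cm and turn numbers shares of 180 degrees, none past 1 either way. Its arguments: {"type":"object","properties":{"series":{"type":"array","items":{"type":"array","items":{"type":"number"}}},"squeeze":{"type":"number"}},"required":["series"]}

```bash
mkdir -p pics; ls; python3 - <<'E'
from plant import *
import cv2,json
s=read_state();print(s)
for n in("top","side"):
    c=read_camera(n);cv2.imwrite(f"pics/{n}0.png",c["frame"][:,:,::-1])
    print(n,c["K"],c["k1"],c["rvec"],c["tvec"])
E
```

```text
pics
{'t': 0.0, 'q': array([-1.34340069e+00,  1.31157297e-01,  1.48929532e+00, -3.66254103e-05,
        1.52303777e+00, -8.53933372e-02]), 'dq': array([-0.00083533,  0.00028945,  0.00062935,  0.00161669, -0.00166856,
       -0.00022007]), 'joint_torque': array([-1.76770202e-03, -5.59852374e+01, -4.91757882e+01,  7.67697953e-02,
        3.53360258e-02, -1.64443145e-04]), 'tool_pos': array([ 0.18450533, -0.57030179,  0.21758099]), 'orientation': array([-3.10138270e+00, -4.89035622e-01,  2.68629040e-04]), 'force': array([0.2930771 , 0.34761667, 0.43441618]), 'wrist_torque': array([ 0.01372834,  0.03228149, -0.06872133]), 'opening': 0.09275614192187107}
top [[442.19731207   0.         251.37277379]
 [  0.         442.19731207 185.70144703]
 [  0.           0.           1.        ]] -0.16858188023308213 [ 2.10335465 -2.15746247  0.21771272] [-0.00402534  0.50363766  1.30676007]
side [[391.77875358   0.         253.31563407]
 [  0.         391.77875358 198.23269203]
 [  0.           0.           1.        ]] 0.01929633032845693 [ 0.77486434 -2.5777017   1.08393375] [0.451933   0.22025617 0.91663322]
```

View pics/top0.png

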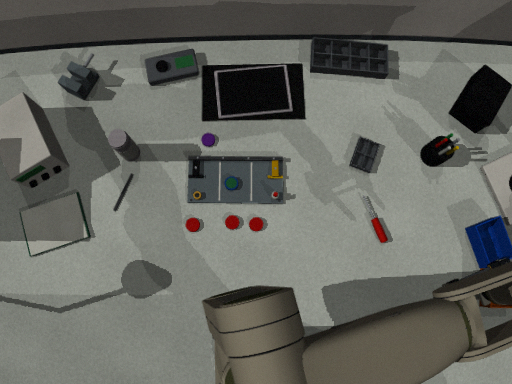

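View pics/side0.png

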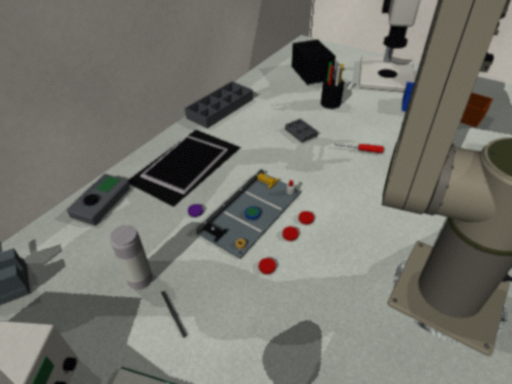

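The top picture shows the fixture around (237,180): lens at (232,183), yellow stop at (275,169), black stop at (197,168), spacer at (197,195), glue bottle at (276,195). I'll enlarge it next.

```bash
cat > h.py <<'E'
import numpy as np,cv2
from plant import *
def cal(c): return np.array(c["K"]),float(c["k1"]),cv2.Rodrigues(np.array(c["rvec"]))[0],np.array(c["tvec"]).reshape(3)
def ray(c,uv,z):
    K,k1,R,t=cal(c); p=cv2.undistortPoints(np.array(uv,float).reshape(-1,1,2),K,np.array([k1,0,0,0.]))[:,0]
    d=np.c_[p,np.ones(len(p))]@R; o=-R.T@t
    return o+d*((z-o[2])/d[:,2])[:,None]
def proj(c,P):
    K,k1,R,t=cal(c); return cv2.projectPoints(np.array(P,float).reshape(-1,1,3),np.array(c["rvec"],float),t,K,np.array([k1,0,0,0.]))[0][:,0]
def crop(c,u0,v0,w,h,s,name):
    im=c["frame"][v0:v0+h,u0:u0+w,::-1]; cv2.imwrite(name,cv2.resize(im,None,fx=s,fy=s,interpolation=cv2.INTER_CUBIC))
E
python3 - <<'E'
from h import *
c=read_camera("top");crop(c,180,125,115,110,5*1.0,"pics/t1.png")
print(ray(c,[[188,203],[285,203],[232,183],[256,256]],0.01), proj(c,[[0,0,0],[.185,-.57,.2]]))
d=read_camera("side");crop(d,190,160,120,110,5,"pics/s1.png")
np.savez("c.npz",a=c["frame"])
E
```

```text
[[ 0.46012104  0.18229064  0.01      ]
 [ 0.4527816  -0.12136653  0.01      ]
 [ 0.52057629  0.04327411  0.01      ]
 [ 0.29055704 -0.02586078  0.01      ]] [[250.04474189 351.86049004]
 [456.4161958  284.36668479]]
```

View pics/t1.png

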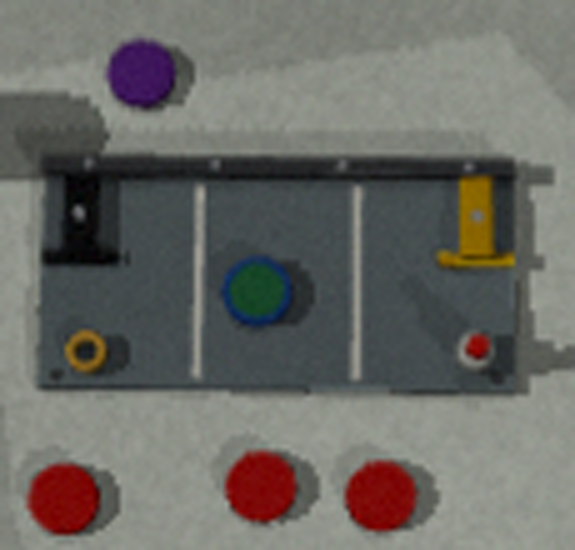

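View pics/s1.png

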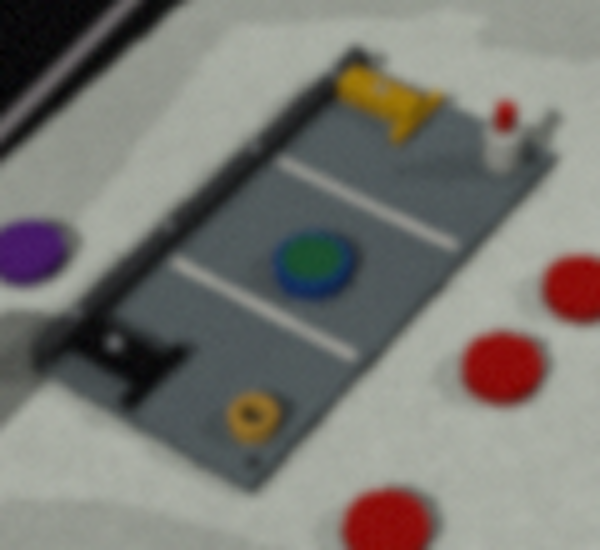

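```bash
cat > fit.py <<'E'
from h import *
from scipy.optimize import least_squares
c=read_camera("top");d=read_camera("side")
def un(p,u0,v0): return (np.array(p,float)+.5)/5-.5+[u0,v0]
# line features (fixture: axis,value,z) with crop points
T=[(1,.05,.01,[(200,200),(198.5,280),(197,370)]),(1,-.05,.01,[(358,200),(357,280),(356,370)]),
   (0,-.085,.01,[(60,386),(180,387),(300,387),(420,388)]),(0,.062,.024,[(60,157),(200,157),(350,157),(500,157)]),
   (0,.05,.024,[(140,178),(220,178),(300,178),(430,178)]),
   (1,.15,.01,[(40,280),(39,360)]),(1,-.15,.01,[(517,280),(517,370)])]
S=[(1,.05,.01,[(176,262),(265,308),(353,356)]),(1,-.05,.01,[(280,160),(370,204),(455,246)]),(0,-.085,.01,[(300,432),(400,325),(500,217)])]
def res(x,use):
    th=x[2];R=np.array([[np.cos(th),-np.sin(th)],[np.sin(th),np.cos(th)]]);r=[]
    for cam,L,o in use:
        for a,v,z,p in L:
            w=ray(cam,un(p,*o),z)[:,:2];f=(w-x[:2])@R
            r+=list(f[:,a]-v)
    return np.array(r)
tu=(c,T,(180,125));su=(d,S,(190,160))
for use in([tu],[su],[tu,su]):
    s=least_squares(res,[.53,.03,0],args=(use,),x_scale=[.01,.01,.1],loss='soft_l1',f_scale=.002);print(s.x,np.round(res(s.x,use)*1e3,1))
    if use==[tu]: xt=s.x
    if use==[su]: xs=s.x
def fx(w,x): 
    R=np.array([[np.cos(x[2]),-np.sin(x[2])],[np.sin(x[2]),np.cos(x[2])]]);return (np.array(w)[:,:2]-x[:2])@R
print("lens top",ray(c,un([(257,291)],180,125),.022),fx(ray(c,un([(257,291)],180,125),.022),xt))
print("lens side",ray(d,un([(315,258)],190,160),.022),fx(ray(d,un([(315,258)],190,160),.022),xs))
print("stop face/cheek",fx(ray(c,un([(460,200),(495,200),(438,260),(515,260)],180,125),.02),xt))
print("spacer,bottle",fx(ray(c,un([(86,351)],180,125),.022),xt),fx(ray(c,un([(478,346)],180,125),.055),xt))
E
python3 fit.py
```

```text
[ 0.54264736  0.03263363 -0.02747173] [ 0.   0.2  0.3 -0.4  0.2  0.7  2.2  1.9  2.2  1.8 -0.5 -0.3  0.   0.5
 -2.1 -2.  -1.8 -1.4  0.5 -0.2 -1.  -0.3]Traceback (most recent call last):
  File "fit.py", line 22, in <module>
    if use==[su]: xs=s.x
       ^^^^^^^^^
ValueError: The truth value of an array with more than one element is ambiguous. Use a.any() or a.all()
```

```bash
sed -i 's/^for use in(\[tu\],\[su\],\[tu,su\]):/for i,use in enumerate(([tu],[su],[tu,su])):/; s/if use==\[tu\]/if i==0/; s/if use==\[su\]/if i==1/' fit.py; python3 fit.py
```

```text
[ 0.54264736  0.03263363 -0.02747173] [ 0.   0.2  0.3 -0.4  0.2  0.7  2.2  1.9  2.2  1.8 -0.5 -0.3  0.   0.5
 -2.1 -2.  -1.8 -1.4  0.5 -0.2 -1.  -0.3]
[ 0.5395237   0.03243994 -0.0382035 ] [ 0.6 -0.3  0.2 -0.1 -0.3 -0.1  0.2 -0.1 -0.1]
[ 0.54200142  0.03257297 -0.02920037] [ 0.1  0.2  0.3 -0.3  0.2  0.7  2.7  2.5  2.9  2.6 -0.1  0.2  0.7  1.4
 -1.6 -1.4 -1.1 -0.6  0.6 -0.3 -1.  -0.3  0.  -0.4  0.7 -0.7 -0.3  0.4
 -1.3 -2.5 -3.3]
lens top [[0.5189278  0.04608134 0.022     ]] [[-0.02407999  0.0127911 ]]
lens side [[0.5153823  0.04569258 0.022     ]] [[-0.02462996  0.01232091]]
stop face/cheek [[ 0.03534351 -0.11472575]
 [ 0.03545448 -0.13688049]
 [-0.003449   -0.10056891]
 [-0.0032504  -0.14904145]]
spacer,bottle [[-0.06248104  0.11892801]] [[-0.0641443 -0.1228182]]
```

```bash
cat >> h.py <<'E'
X0=np.array([.5415,.0325]);TH=-.030
RF=np.array([[np.cos(TH),-np.sin(TH)],[np.sin(TH),np.cos(TH)]])
def f2w(f): return X0+RF@np.array(f)
def w2f(w): return RF.T@(np.array(w)[:2]-X0)
def rot(r): return cv2.Rodrigues(np.array(r,float))[0]
def plan(pf,z,ang,cmd=None):
    """pf TCP fixture xy (m), ang: tool x direction in fixture frame (rad). from state -> shares, (rx,ry,rz)"""
    s=read_state();p,R=(s["tool_pos"],rot(s["orientation"])) if cmd is None else cmd
    a=ang+TH;xt=np.array([np.cos(a),np.sin(a),0]);zt=np.array([0,0,-1.]);Rt=np.c_[xt,np.cross(zt,xt),zt]
    w=np.r_[f2w(pf),z];sh=R.T@(w-p)/.1;tr=cv2.Rodrigues(R.T@Rt)[0][:,0]/np.pi
    print("target",w.round(4),"shift",sh.round(3),"turn",tr.round(4))
def st():
    s=read_state();R=rot(s["orientation"]);f=w2f(s["tool_pos"])
    print("t",s["t"],"fix",(f*1e3).round(1),"z",round(s["tool_pos"][2]*1e3,1),"xang(fix)deg",round(np.degrees(np.arctan2(R[1,0],R[0,0])-TH),1),"tilt",R[:,2].round(3),"F",s["force"].round(1),"open",round(s["opening"]*1e3,1),"q",s["q"].round(2))
E
python3 -c "
from h import *
st();s=read_state();print(rot(s['orientation']).round(3))
plan((-.075,.0125),.1,0)
plan((-.075,.0125),.1,np.pi)
print(proj(read_camera('top'),[[*f2w((-.024,.0125)),.022]]))"
```

```text
t 0.4 fix [-338.6 -613.7] z 218.5 xang(fix)deg 19.6 tilt [-0.  0. -1.] F [ 0.5  0.1 -0.2] open 92.8 q [-1.34  0.13  1.49  0.    1.52 -0.09]
[[ 0.951  0.308 -0.   ]
 [ 0.308 -0.951  0.   ]
 [ 0.    -0.    -1.   ]]
target [0.4669 0.0472 0.1   ] shift [ 4.588 -5.012  1.186] turn [-1.000e-04  0.000e+00  1.091e-01]
target [0.4669 0.0472 0.1   ] shift [ 4.588 -5.012  1.186] turn [-0.000e+00 -1.000e-04 -8.909e-01]
[[231.12351223 183.12452061]]
```

{"fn": "move_arm", "kwargs": {
  "series": [
    [0.9,-1,0,0,0,0,-0.57],
    [0.9,-1,0,0,0,0,-0.57],
    [0.9,-1,0,0,0,0,-0.57]
  ]
}}

```text
t: 0.75
tool_pos: [0.2402, -0.4458, 0.2183]
orientation: [-3.102, -0.489, -0.001]
force: [0.5, -0.5, 0.1]
opening: 0.0736
```

{"fn": "move_arm", "kwargs": {
  "series": [
    [0.9,-1,0,0,0,0,-0.57],
    [0.9,-1,0,0,0,0,-0.57],
    [0.9,-1,0,0,0,0,-0.57]
  ]
}}

```text
t: 1.05
tool_pos: [0.2951, -0.3228, 0.2187]
orientation: [3.103, 0.49, 0.001]
force: [-0.1, -0.6, 0.1]
opening: 0.0496
```

{"fn": "move_arm", "kwargs": {
  "series": [
    [0.9,-1,0,0,0,0,-0.57],
    [0.9,-1,0,0,0,0,-0.57],
    [0.9,-1,0,0,0,0,-0.57]
  ]
}}

```text
t: 1.35
tool_pos: [0.3499, -0.1999, 0.2189]
orientation: [3.103, 0.491, 0.002]
force: [1.3, 0.3, 0.8]
opening: 0.0253
```

{"fn": "move_arm", "kwargs": {
  "series": [
    [0.9,-1,0,0,0,0,-0.57],
    [0.9,-1,0,0,0,0,-0.57],
    [0.9,-1,0,0,0,0,-0.57]
  ]
}}

```text
t: 1.65
tool_pos: [0.4048, -0.0769, 0.219]
orientation: [-3.103, -0.491, -0.002]
force: [0.5, -1.0, 0.1]
opening: 0.0202
```

{"fn": "move_arm", "kwargs": {
  "series": [
    [0.9,-1,0,0,0,0,-0.57],
    [0.9,-1,0,0,0,0,-0.57],
    [0.9,-1,0,0,0,0,-0.57],
    [0.9,-1,0,0,0,0,-0.57]
  ]
}}

```text
t: 2.05
tool_pos: [0.4598, 0.047, 0.2187]
orientation: [-3.101, -0.496, -0.001]
force: [-0.6, -1.4, -0.8]
opening: 0.0198
```

```bash
python3 -c "
from h import *
st();plan((-.075,.0125),.08,0)"
```

```text
t 2.05 fix [-82.1  12.1] z 218.7 xang(fix)deg 19.9 tilt [ 0.     0.001 -1.   ] F [-0.6 -1.4 -0.8] open 19.8 q [-0.01 -0.25  1.85  0.    1.54  1.24]
target [0.4669 0.0472 0.08  ] shift [0.067 0.022 1.387] turn [-0.0004 -0.0002  0.1106]
```

{"fn": "move_arm", "kwargs": {
  "series": [
    [0.07,0.02,0.5,0,0,0.04,-0.57],
    [0.07,0.02,0.9,0,0,0.08,-0.57],
    [0.07,0.02,1,0,0,0.11,-0.57],
    [0.07,0.02,1,0,0,0.11,-0.57]
  ]
}}

```text
t: 2.45
tool_pos: [0.464, 0.0431, 0.1161]
orientation: [3.141, -0.054, -0.008]
force: [-0.3, 0.7, 0.4]
opening: 0.0198
```

```bash
python3 -c "
from h import *
c=read_camera('top');crop(c,180,125,115,110,5,'pics/t2.png')
d=read_camera('side');crop(d,190,160,120,110,5,'pics/s2.png')
st();plan((-.07,.0125),.016,0)"
```

```text
t 2.55 fix [-75.3   8.4] z 119.4 xang(fix)deg -0.0 tilt [ 0.001 -0.    -1.   ] F [-0.5 -0.2  1.1] open 19.8 q [-0.02 -0.16  1.96 -0.    1.34  1.58]
target [0.4719 0.0471 0.016 ] shift [ 0.052 -0.042  1.034] turn [ 0.     -0.0002 -0.0001]
```

View pics/t2.png

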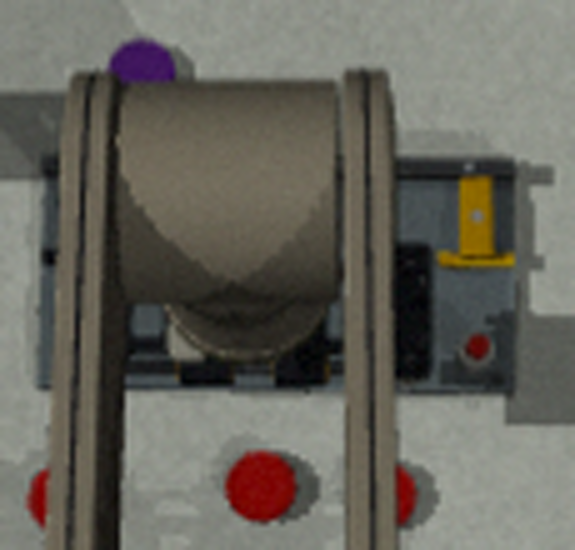

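View pics/s2.png

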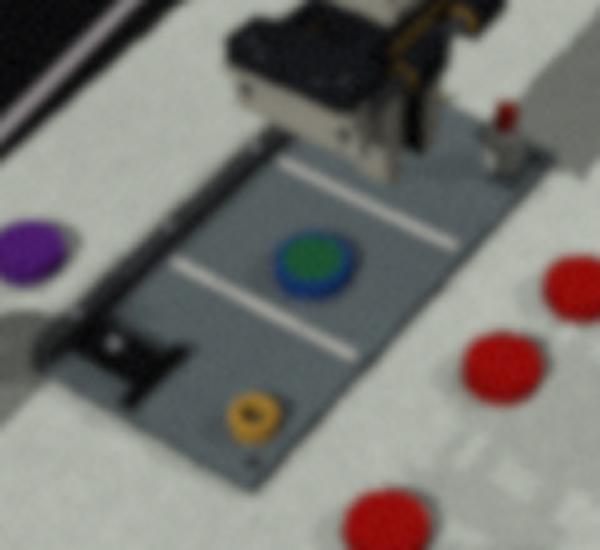

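The top camera is now blocked by the wrist. The side view shows the lens unmoved at crop (315,263), with the gripper above the plate. I'll lower the fingers behind the lens.

{"fn": "move_arm", "kwargs": {
  "series": [
    [0.05,-0.04,0.4,0,0,0,-0.57],
    [0.05,-0.04,0.7,0,0,0,-0.57],
    [0.05,-0.04,0.9,0,0,0,-0.57],
    [0.05,-0.04,1,0,0,0,-0.57],
    [0.05,-0.04,1,0,0,0,-0.57]
  ]
}}

```text
t: 3.05
tool_pos: [0.4714, 0.0472, 0.0188]
orientation: [3.141, -0.05, -0.0]
force: [-1.0, -0.6, -0.5]
opening: 0.0199
```

```bash
python3 -c "
from h import *
d=read_camera('side');crop(d,190,160,120,110,5,'pics/s3.png')
st();plan((-.06,.0125),.016,0)"
```

```text
t 3.1 fix [-69.7  12.6] z 19.8 xang(fix)deg -0.1 tilt [ 0.001 -0.    -1.   ] F [ 0.4 -0.6  0.3] open 19.8 q [-0.01 -0.01  2.02 -0.    1.13  1.59]
target [0.4819 0.0468 0.016 ] shift [0.097 0.001 0.038] turn [ 0.     -0.0004 -0.0006]
```

View pics/s3.png

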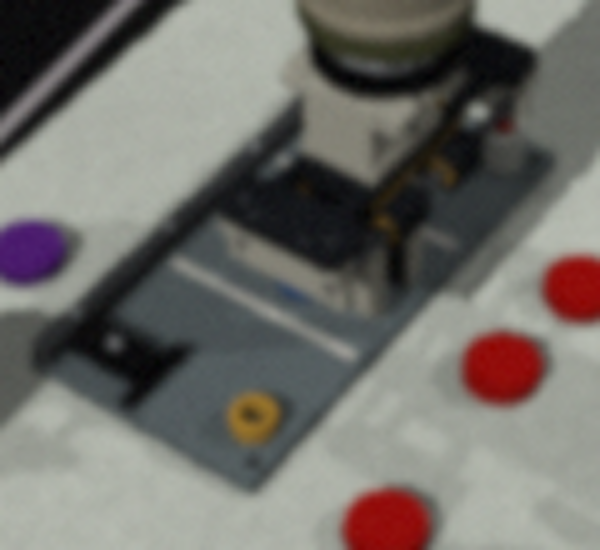

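{"fn": "move_arm", "kwargs": {
  "series": [
    [0.05,0,0.04,0,0,0,-0.57],
    [0.1,0,0.04,0,0,0,-0.57],
    [0.15,0,0.04,0,0,0,-0.57],
    [0.2,0,0.04,0,0,0,-0.57],
    [0.25,0,0.04,0,0,0,-0.57],
    [0.3,0,0.04,0,0,0,-0.57],
    [0.35,0,0.04,0,0,0,-0.57],
    [0.4,0,0.04,0,0,0,-0.57]
  ]
}}

```text
t: 3.9
tool_pos: [0.5117, 0.0461, 0.0146]
orientation: [-3.141, 0.051, 0.0]
force: [0.3, -0.6, -0.2]
opening: 0.0198
```

```bash
python3 -c "
from h import *
d=read_camera('side');crop(d,190,160,120,110,5,'pics/s4.png')
st();plan((.001,.0125),.016,0)"
```

```text
t 3.95 fix [-29.4  12.7] z 14.8 xang(fix)deg -0.2 tilt [ 0.001 -0.    -1.   ] F [-0.8 -0.6 -0.4] open 20.2 q [-0.01  0.1   1.91 -0.    1.13  1.59]
target [0.5429 0.045  0.016 ] shift [ 0.304  0.001 -0.012] turn [-0.     -0.0003 -0.0009]
```

View pics/s4.png

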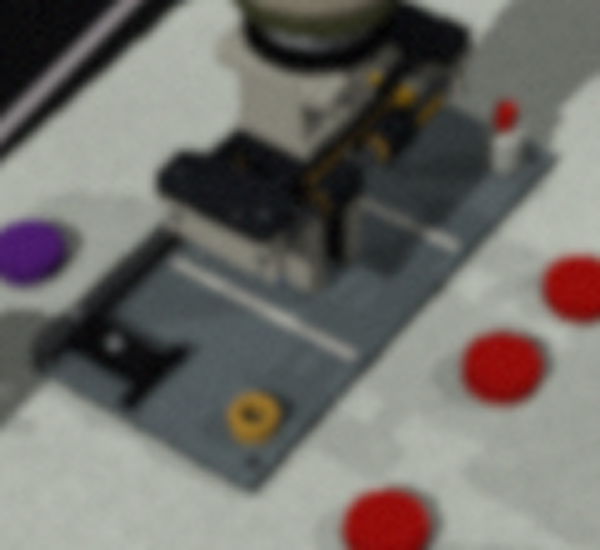

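The lens is hidden behind the fingers at crop (270,260); nothing else has moved. I'll keep pushing and watch the force.

{"fn": "move_arm", "kwargs": {
  "series": [
    [0.05,0,0,0,0,0,-0.57],
    [0.1,0,0,0,0,0,-0.57],
    [0.14,0,0,0,0,0,-0.57],
    [0.18,0,0,0,0,0,-0.57],
    [0.2,0,0,0,0,0,-0.57],
    [0.22,0,0,0,0,0,-0.57],
    [0.24,0,0,0,0,0,-0.57],
    [0.25,0,0,0,0,0,-0.57]
  ]
}}

```text
t: 4.75
tool_pos: [0.5364, 0.0453, 0.0146]
orientation: [-3.141, 0.051, 0.0]
force: [0.3, 0.7, 0.1]
opening: 0.0198
```

{"fn": "move_arm", "kwargs": {
  "series": [
    [0.01,0,0,0,0,0,-0.57],
    [0.02,0,0,0,0,0,-0.57],
    [0.02,0,0,0,0,0,-0.57]
  ]
}}

```text
t: 5.05
tool_pos: [0.5384, 0.0452, 0.0147]
orientation: [-3.141, 0.052, -0.0]
force: [-1.0, -0.3, -0.8]
opening: 0.02
```

{"fn": "move_arm", "kwargs": {
  "series": [
    [0.01,0,0,0,0,0,-0.57],
    [0.02,0,0,0,0,0,-0.57],
    [0.02,0,0,0,0,0,-0.57]
  ]
}}

```text
t: 5.35
tool_pos: [0.5405, 0.0451, 0.0147]
orientation: [3.141, -0.051, 0.0]
force: [0.0, 0.5, -0.4]
opening: 0.02
```

```bash
python3 -c "
from h import *
d=read_camera('side');crop(d,190,160,120,110,5,'pics/s5.png')
st()"
```

```text
t 5.4 fix [-1.4 12.6] z 14.7 xang(fix)deg -0.2 tilt [ 0. -0. -1.] F [ 0.6 -0.1 -0.3] open 19.5 q [-0.01  0.17  1.83  0.    1.13  1.59]
```

View pics/s5.png

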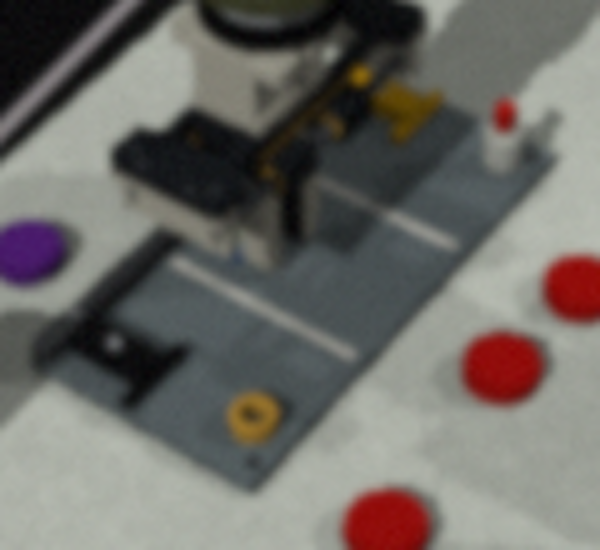

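A sliver of blue rim shows at crop (237,252), so the lens is riding ahead of the fingers. No contact force yet.

{"fn": "move_arm", "kwargs": {
  "series": [
    [0.01,0,0,0,0,0,-0.57],
    [0.02,0,0,0,0,0,-0.57],
    [0.02,0,0,0,0,0,-0.57]
  ]
}}

```text
t: 5.7
tool_pos: [0.542, 0.0451, 0.0145]
orientation: [-3.141, 0.051, 0.001]
force: [-1.3, 0.0, 1.5]
opening: 0.0203
```

{"fn": "move_arm", "kwargs": {
  "series": [
    [0.01,0,0,0,0,0,-0.57],
    [0.015,0,0,0,0,0,-0.57],
    [0.015,0,0,0,0,0,-0.57]
  ]
}}

```text
t: 6.0
tool_pos: [0.5424, 0.0451, 0.0141]
orientation: [3.141, -0.051, -0.005]
force: [-6.6, 0.3, 2.9]
opening: 0.0199
```

{"fn": "move_arm", "kwargs": {
  "series": [
    [0.01,0,0,0,0,0,-0.57],
    [0.015,0,0,0,0,0,-0.57],
    [0.015,0,0,0,0,0,-0.57]
  ]
}}

```text
t: 6.3
tool_pos: [0.5427, 0.0451, 0.0137]
orientation: [3.141, -0.051, -0.009]
force: [-9.9, 0.2, 4.4]
opening: 0.0205
```

The lens is on the rail: about 10 N, and TCP fixture x is about +1 mm, as predicted. I'll back off, lift and re-orient.

{"fn": "move_arm", "kwargs": {
  "series": [
    [-0.05,0,0,0,0,0,-0.57],
    [-0.15,0,-0.02,0,0,0,-0.57],
    [-0.25,0,-0.15,0,0,0,-0.57],
    [-0.35,0,-0.5,0,0,0,-0.57],
    [-0.9,0,-0.7,0,0,0,-0.57],
    [-0.9,0,-0.7,0,0,0,-0.57],
    [-0.9,0,-0.7,0,0,0,-0.57]
  ]
}}

```text
t: 7.0
tool_pos: [0.4552, 0.048, 0.0856]
orientation: [-3.141, 0.051, -0.005]
force: [0.6, 0.4, 0.1]
opening: 0.0197
```

```bash
python3 -c "
from h import *
d=read_camera('side');crop(d,190,160,120,110,5,'pics/s6.png')
st();plan((.0,.05),.08,np.radians(120))"
```

```text
t 7.05 fix [-86.   12.9] z 85.2 xang(fix)deg -0.2 tilt [ 0.003 -0.    -1.   ] F [ 0.5  0.6 -0.2] open 20.0 q [-0.01 -0.15  2.02 -0.    1.27  1.6 ]
target [0.543  0.0825 0.08  ] shift [ 0.859 -0.373  0.054] turn [ 8.000e-04 -5.000e-04 -6.675e-01]
```

View pics/s6.png

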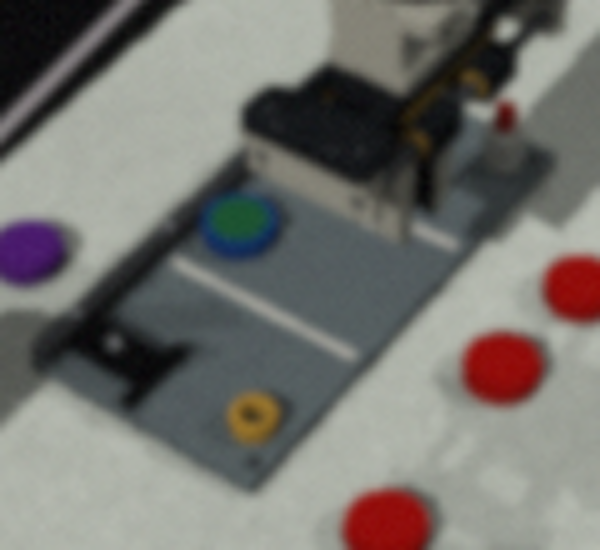

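The lens sits against the rail, its top at crop (239,217). I'll check its y, then plan the drag.

```bash
python3 -c "
from h import *
d=read_camera('side')
for p in[(315,258),(239,217)]:
  print(w2f(ray(d,[(np.array(p)+.5)/5-.5+[190,160]],.022)[0]))"
```

```text
[-0.02650167  0.01240323]
[0.02760398 0.01071614]
```

{"fn": "move_arm", "kwargs": {
  "series": [
    [0.15,-0.2,0,0,0,-0.045,-0.57],
    [0.3,-0.35,0,0,0,-0.09,-0.57],
    [0.45,-0.5,0,0,0,-0.135,-0.57],
    [0.6,-0.6,0,0,0,-0.18,-0.57],
    [0.7,-0.6,0,0,0,-0.225,-0.57],
    [0.8,-0.6,0,0,0,-0.27,-0.57],
    [0.8,-0.6,0,0,0,-0.315,-0.57],
    [0.8,-0.6,0,0,0,-0.36,-0.57]
  ]
}}

```text
t: 7.9
tool_pos: [0.5382, 0.1052, 0.0831]
orientation: [-2.675, -1.647, 0.002]
force: [0.2, -0.1, 0.0]
opening: 0.0202
```

{"fn": "move_arm", "kwargs": {
  "series": [
    [0,0,0,0,0,-0.045,-0.57],
    [0,0,0,0,0,-0.09,-0.57],
    [0,0,0,0,0,-0.135,-0.57],
    [0,0,0,0,0,-0.18,-0.57],
    [0,0,0,0,0,-0.225,-0.57],
    [0,0,0,0,0,-0.27,-0.57],
    [0,0,0,0,0,-0.307,-0.57],
    [0,0,0,0,0,-0.307,-0.57]
  ]
}}

```text
t: 8.7
tool_pos: [0.5378, 0.1052, 0.0832]
orientation: [-1.611, -2.696, 0.001]
force: [-0.7, 0.1, -0.5]
opening: 0.0197
```

```bash
python3 -c "
from h import *
st();plan((.005,.052),.05,np.radians(120));plan((.005,.052),.016,np.radians(120))
d=read_camera('side');crop(d,190,160,120,110,5,'pics/s7.png')
"
```

```text
t 8.7 fix [-5.9 72.6] z 83.2 xang(fix)deg 120.0 tilt [-0.002 -0.    -1.   ] F [-0.7  0.1 -0.5] open 19.7 q [ 0.1   0.1   1.78 -0.    1.27 -0.39]
target [0.5481 0.0843 0.05  ] shift [-0.233 -0.008  0.332] turn [-0.0004 -0.0002 -0.    ]
target [0.5481 0.0843 0.016 ] shift [-0.233 -0.007  0.672] turn [-0.0004 -0.0002 -0.    ]
```

View pics/s7.png

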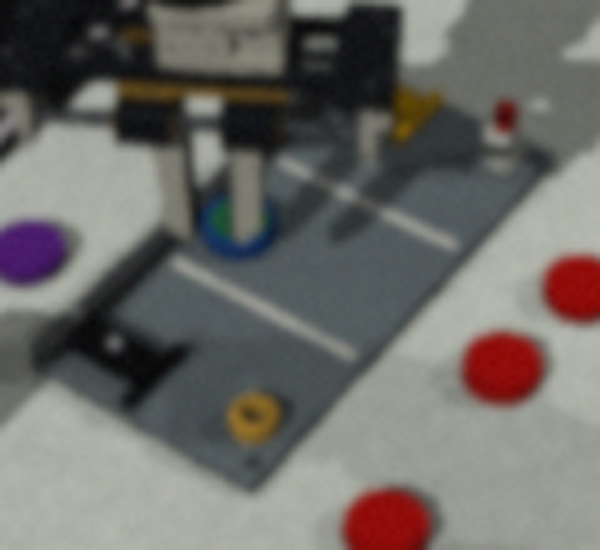

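```bash
python3 -c "
from h import *
d=read_camera('side');s=read_state();R=rot(s['orientation']);p=s['tool_pos']
for y in(-.09,-.02,0,.02,.09):
  for z in (0,-.084): print(y,z,((proj(d,[p+R@[0,y,z]])-[190,160]+.5)*5-.5).round())
crop(d,170,90,150,140,5,'pics/s8.png')"
```

```text
-0.09 0 [[387. 239.]]
-0.09 -0.084 [[388. 117.]]
-0.02 0 [[252. 230.]]
-0.02 -0.084 [[245. 109.]]
0 0 [[214. 228.]]
0 -0.084 [[204. 107.]]
0.02 0 [[175. 226.]]
0.02 -0.084 [[164. 104.]]
0.09 0 [[ 43. 217.]]
0.09 -0.084 [[23. 96.]]
```

View pics/s8.png

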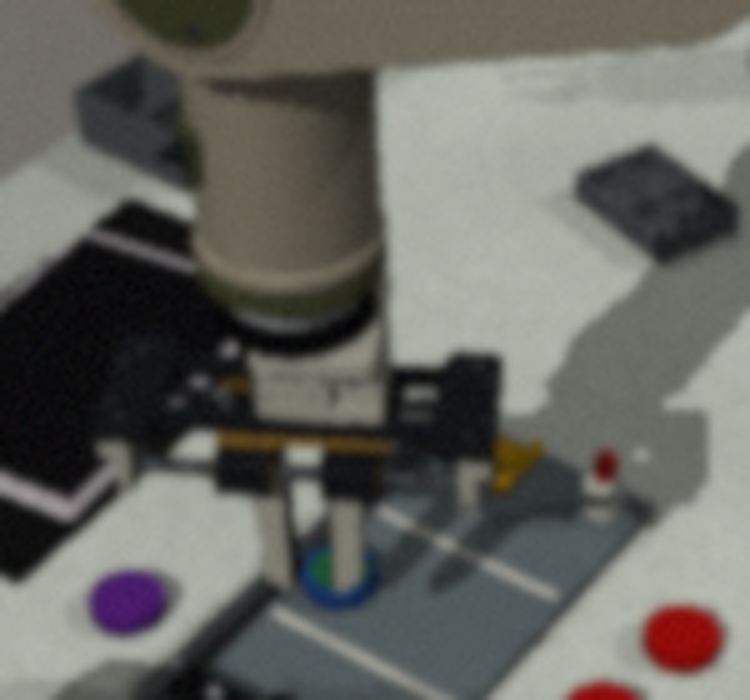

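```bash
python3 -c "
from h import *
d=read_camera('side');pr=lambda P:((proj(d,[P])-[190,160]+.5)*5-.5).round()[0]
for x in(-.037,0,.037):
  for h in(.05,.084): print(x,h,'s3',pr([*f2w((-.0697+x,.0126+.09)),.0198+h]),'s7',pr(np.r_[f2w(np.array([-.0059,.0726])+[-.09*.866+ -x*.5,-.09*.5+x*.866]),.083+h]))"
```

```text
-0.037 0.05 s3 [339. 366.] s7 [393. 119.]
-0.037 0.084 s3 [339. 319.] s7 [393.  68.]
0 0.05 s3 [279. 334.] s7 [387. 168.]
0 0.084 s3 [277. 287.] s7 [388. 117.]
0.037 0.05 s3 [220. 303.] s7 [382. 221.]
0.037 0.084 s3 [217. 256.] s7 [383. 170.]
```

The body's underside works out at 84 mm above the fingertips, so it clears the 45 mm bottle. I'll lower behind the lens.

```bash
python3 -c "
from h import *
plan((.0095,.045),.016,np.radians(120))"
```

```text
target [0.5523 0.0772 0.016 ] shift [-0.317 -0.     0.678] turn [-0.0003 -0.0001 -0.0016]
```

{"fn": "move_arm", "kwargs": {
  "series": [
    [-0.15,0,0.3,0,0,0,-0.57],
    [-0.25,0,0.5,0,0,0,-0.57],
    [-0.31,0,0.6,0,0,0,-0.57],
    [-0.31,0,0.67,0,0,0,-0.57],
    [-0.31,0,0.67,0,0,0,-0.57],
    [-0.31,0,0.67,0,0,0,-0.57]
  ]
}}

```text
t: 9.45
tool_pos: [0.5524, 0.0783, 0.0184]
orientation: [1.614, 2.695, 0.001]
force: [-1.2, -0.6, 0.2]
opening: 0.0198
```

```bash
python3 -c "
from h import *
st();d=read_camera('side');crop(d,190,160,120,110,5,'pics/s9.png')
plan((.0145+.001,.0354),.016,np.radians(120));plan((.0145+.0015,-.0696),.016,np.radians(120))"
```

```text
t 9.45 fix [ 9.5 46.1] z 18.4 xang(fix)deg 119.9 tilt [ 0.001  0.    -1.   ] F [-1.2 -0.6  0.2] open 19.8 q [ 0.05  0.21  1.79  0.    1.15 -0.44]
target [0.5581 0.0674 0.016 ] shift [-0.122 -0.004  0.027] turn [ 0.0005  0.0002 -0.0005]
target [ 0.5554 -0.0375  0.016 ] shift [-1.035 -0.524  0.027] turn [ 0.0005  0.0002 -0.0005]
```

View pics/s9.png

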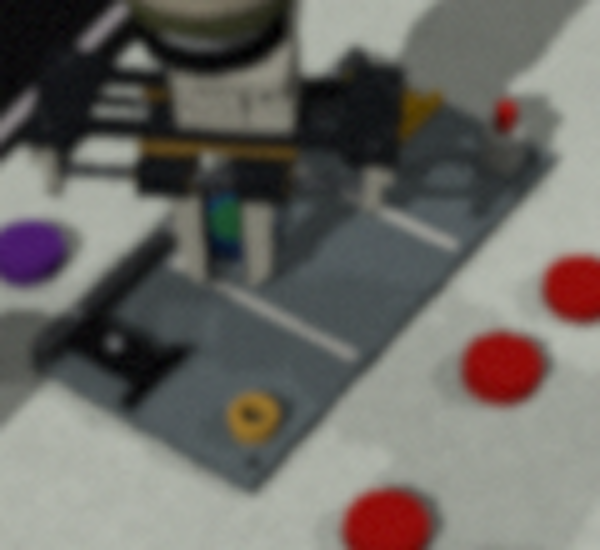

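The lens at crop (225,222) is between the two fingertips, which straddle it from behind. Closing in.

{"fn": "move_arm", "kwargs": {
  "series": [
    [-0.03,0,0.01,0,0,0,-0.57],
    [-0.06,0,0.01,0,0,0,-0.57],
    [-0.08,0,0.01,0,0,0,-0.57],
    [-0.09,0,0.01,0,0,0,-0.57],
    [-0.1,0,0.01,0,0,0,-0.57],
    [-0.11,0,0.01,0,0,0,-0.57],
    [-0.12,0,0.01,0,0,0,-0.57]
  ]
}}

```text
t: 10.2
tool_pos: [0.5572, 0.0674, 0.0164]
orientation: [-1.613, -2.695, 0.001]
force: [-1.7, 1.8, -0.3]
opening: 0.0199
```

```bash
python3 -c "
from h import *
st()
plan((.0145+.001,.01),.015,np.radians(120))"
```

```text
t 10.2 fix [14.6 35.4] z 16.4 xang(fix)deg 119.9 tilt [-0.001  0.    -1.   ] F [-1.7  1.8 -0.3] open 19.9 q [ 0.03  0.22  1.78  0.    1.15 -0.46]
target [0.5573 0.042  0.015 ] shift [-0.224 -0.119  0.014] turn [-0.0002 -0.0002 -0.0006]
```

{"fn": "move_arm", "kwargs": {
  "series": [
    [-0.048,-0.015,0,0,0,0,-0.57],
    [-0.091,-0.04,0,0,0,0,-0.57],
    [-0.134,-0.065,0,0,0,0,-0.57],
    [-0.178,-0.09,0,0,0,0,-0.57],
    [-0.221,-0.115,0,0,0,0,-0.57],
    [-0.264,-0.14,0,0,0,0,-0.57]
  ]
}}

```text
t: 10.8
tool_pos: [0.5577, 0.037, 0.0167]
orientation: [1.614, 2.695, 0.0]
force: [0.6, -0.1, 0.3]
opening: 0.0201
```

```bash
python3 -c "
from h import *
st();d=read_camera('side');crop(d,190,160,120,110,5,'pics/s10.png');st()"
```

```text
t 10.8 fix [16.1  4.9] z 16.7 xang(fix)deg 119.9 tilt [ 0. -0. -1.] F [ 0.6 -0.1  0.3] open 20.1 q [-0.03  0.21  1.78 -0.    1.14 -0.52]
t 10.85 fix [16.1  4.3] z 16.7 xang(fix)deg 119.9 tilt [ 0. -0. -1.] F [-0.9 -0.  -0.5] open 20.1 q [-0.03  0.21  1.78 -0.    1.14 -0.52]
```

View pics/s10.png

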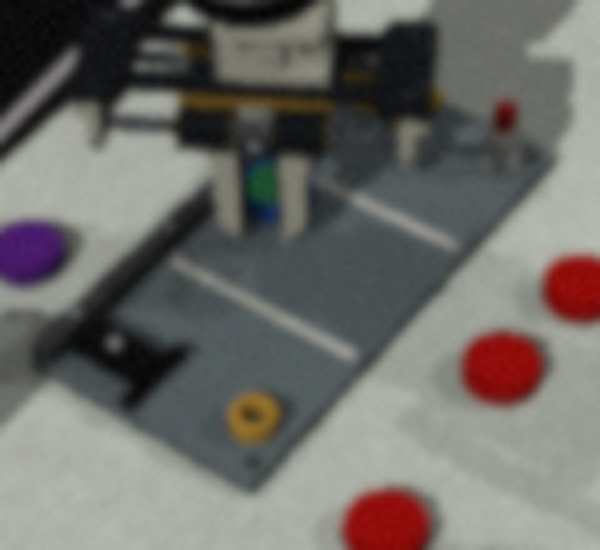

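The lens (crop 262,185) is still cradled and moving along the rail, with little force. Continuing with slightly more preload towards the rail.

{"fn": "move_arm", "kwargs": {
  "series": [
    [-0.046,-0.016,0,0,0,0,-0.57],
    [-0.089,-0.041,0,0,0,0,-0.57],
    [-0.132,-0.066,0,0,0,0,-0.57],
    [-0.175,-0.091,0,0,0,0,-0.57],
    [-0.219,-0.116,0,0,0,0,-0.57],
    [-0.219,-0.116,0,0,0,0,-0.57]
  ]
}}

```text
t: 11.45
tool_pos: [0.5579, 0.012, 0.0167]
orientation: [1.614, 2.695, -0.0]
force: [-0.2, 0.0, 0.5]
opening: 0.02
```

```bash
python3 -c "
from h import *
st();d=read_camera('side');crop(d,190,160,120,110,5,'pics/s11.png');st()"
```

```text
t 11.45 fix [ 17. -20.] z 16.7 xang(fix)deg 119.9 tilt [ 0. -0. -1.] F [-0.2  0.   0.5] open 20.0 q [-0.07  0.21  1.79 -0.    1.14 -0.56]
t 11.5 fix [ 17.  -19.7] z 16.7 xang(fix)deg 119.9 tilt [ 0. -0. -1.] F [-0.3  0.2  0.3] open 19.8 q [-0.07  0.21  1.79 -0.    1.14 -0.56]
```

View pics/s11.png

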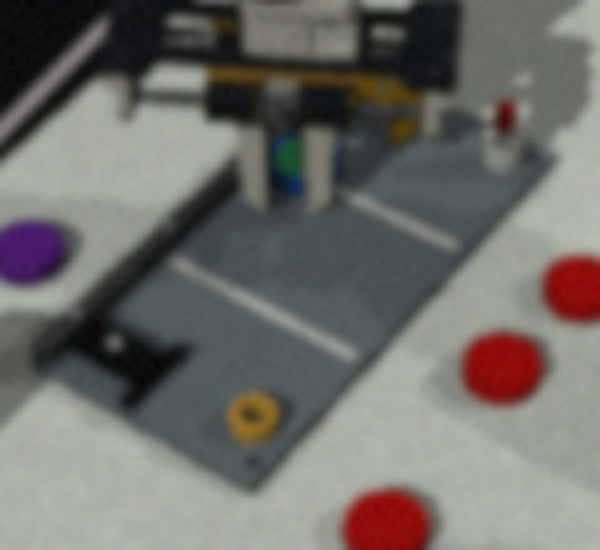

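```bash
python3 -c "
from h import *
d=read_camera('side')
crop(d,230,165,50,45,12,'pics/s12.png')
a=np.linspace(0,2*np.pi,60)
for C in[(.028,-.043),(.028,-.046),(.024,-.046),(.028,.0115)]:
  for z in(.01,.022):
    P=np.array([[*f2w((C[0]+.022*np.cos(t),C[1]+.022*np.sin(t))),z] for t in a]);q=(proj(d,P)-[230,165]+.5)*12-.5
    q2=(proj(d,P)-[190,160]+.5)*5-.5
    print(C,z,q.min(0).round(),q.max(0).round(),q2.min(0).round(),q2.max(0).round())
"
```

```text
(0.028, -0.043) 0.01 [138. 307.] [318. 431.] [257. 153.] [332. 204.]
(0.028, -0.043) 0.022 [136. 271.] [318. 395.] [256. 138.] [332. 189.]
(0.028, -0.046) 0.01 [145. 300.] [325. 424.] [260. 150.] [335. 201.]
(0.028, -0.046) 0.022 [144. 264.] [325. 388.] [260. 135.] [335. 186.]
(0.024, -0.046) 0.01 [158. 306.] [339. 431.] [266. 152.] [341. 204.]
(0.024, -0.046) 0.022 [157. 270.] [338. 395.] [265. 137.] [341. 189.]
(0.028, 0.0115) 0.01 [  0. 434.] [186. 565.] [200. 205.] [277. 260.]
(0.028, 0.0115) 0.022 [ -2. 398.] [184. 529.] [199. 190.] [276. 245.]
```

View pics/s12.png

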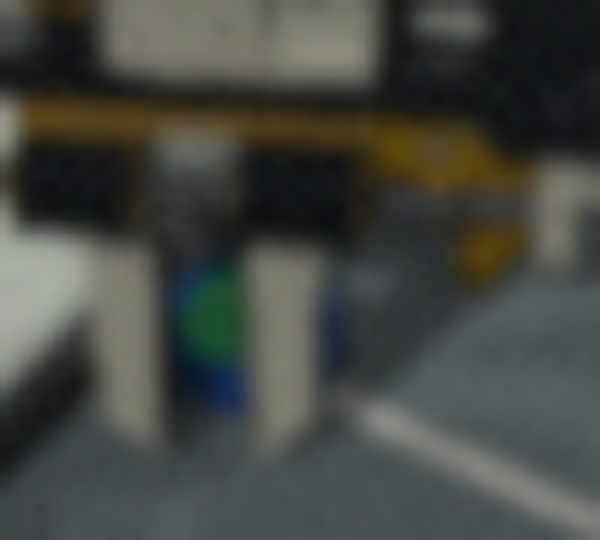

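The lens's right edge at fine-crop 345 and left at about 165 place it near (27,-49) mm. That fits being pinned on the rail by one fingertip at about 45°. Continuing slower.

{"fn": "move_arm", "kwargs": {
  "series": [
    [-0.035,-0.02,0,0,0,0,-0.57],
    [-0.07,-0.04,0,0,0,0,-0.57],
    [-0.104,-0.06,0,0,0,0,-0.57],
    [-0.139,-0.08,0,0,0,0,-0.57],
    [-0.173,-0.1,0,0,0,0,-0.57],
    [-0.208,-0.12,0,0,0,0,-0.57]
  ]
}}

```text
t: 12.15
tool_pos: [0.5571, -0.0117, 0.0166]
orientation: [1.614, 2.695, -0.0]
force: [0.4, 0.0, 0.2]
opening: 0.0197
```

```bash
python3 -c "
from h import *
st();d=read_camera('side');crop(d,230,155,60,45,10,'pics/s13.png');c=read_camera('top');crop(c,180,125,115,110,5,'pics/t13.png');st()
a=np.linspace(0,2*np.pi,60)
for C in[(.028,-.071)]:
  for z in(.01,.022):
    P=np.array([[*f2w((C[0]+.022*np.cos(t),C[1]+.022*np.sin(t))),z] for t in a]);q=(proj(d,P)-[230,155]+.5)*10-.5
    print(C,z,q.min(0).round(),q.max(0).round())
"
```

```text
t 12.15 fix [ 16.9 -43.7] z 16.6 xang(fix)deg 119.9 tilt [-0. -0. -1.] F [0.4 0.  0.2] open 19.7 q [-0.11  0.21  1.79 -0.    1.14 -0.6 ]
t 12.25 fix [ 17.  -43.9] z 16.6 xang(fix)deg 119.9 tilt [ 0. -0. -1.] F [-0.3 -0.5  0.4] open 20.1 q [-0.11  0.21  1.79 -0.    1.14 -0.6 ]
(0.028, -0.071) 0.01 [171. 303.] [319. 404.]
(0.028, -0.071) 0.022 [170. 274.] [319. 374.]
```

View pics/s13.png

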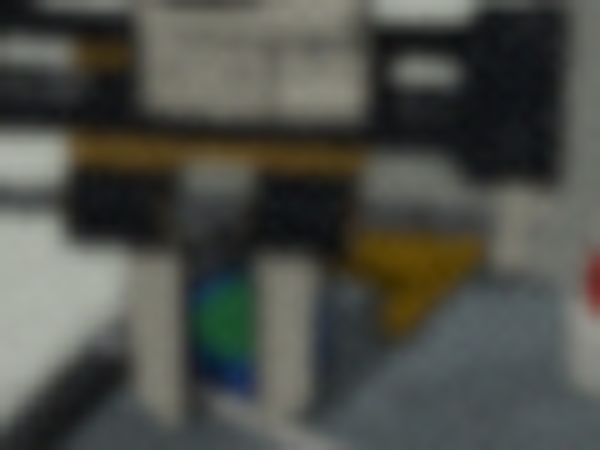

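View pics/t13.png

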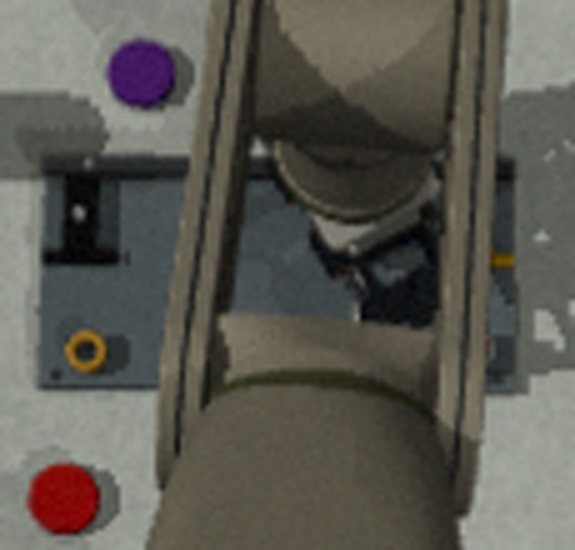

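The lens's right edge is at fine-crop ~328 and its left at ~188, close to the prediction (±1 mm), so it's still on the rail. The last stretch goes slower.

{"fn": "move_arm", "kwargs": {
  "series": [
    [-0.026,-0.015,0,0,0,0,-0.57],
    [-0.052,-0.03,0,0,0,0,-0.57],
    [-0.078,-0.045,0,0,0,0,-0.57],
    [-0.104,-0.06,0,0,0,0,-0.57],
    [-0.13,-0.075,0,0,0,0,-0.57],
    [-0.156,-0.09,0,0,0,0,-0.57]
  ]
}}

```text
t: 12.85
tool_pos: [0.5565, -0.0295, 0.0166]
orientation: [-1.614, -2.695, 0.0]
force: [-0.3, 0.8, -0.1]
opening: 0.0198
```

{"fn": "move_arm", "kwargs": {
  "series": [
    [-0.009,-0.005,0,0,0,0,-0.57],
    [-0.017,-0.01,0,0,0,0,-0.57],
    [-0.017,-0.01,0,0,0,0,-0.57]
  ]
}}

```text
t: 13.15
tool_pos: [0.5564, -0.0313, 0.0166]
orientation: [-1.614, -2.695, -0.0]
force: [-0.6, 0.5, -1.2]
opening: 0.0198
```

{"fn": "move_arm", "kwargs": {
  "series": [
    [-0.009,-0.005,0,0,0,0,-0.57],
    [-0.017,-0.01,0,0,0,0,-0.57],
    [-0.017,-0.01,0,0,0,0,-0.57]
  ]
}}

```text
t: 13.45
tool_pos: [0.5558, -0.0327, 0.0164]
orientation: [-1.613, -2.694, -0.0]
force: [-3.0, 3.8, 2.0]
opening: 0.0196
```

```bash
python3 -c "
from h import *
d=read_camera('side');crop(d,230,155,60,45,10,'pics/s14.png');st()
a=np.linspace(0,2*np.pi,60)
for C in[(.028,-.093)]:
  for z in(.01,.022):
    P=np.array([[*f2w((C[0]+.022*np.cos(t),C[1]+.022*np.sin(t))),z] for t in a]);q=(proj(d,P)-[230,155]+.5)*10-.5
    print(C,z,q.min(0).round(),q.max(0).round())
"
```

```text
t 13.5 fix [ 16.3 -64.8] z 16.4 xang(fix)deg 119.9 tilt [-0.001  0.001 -1.   ] F [-1.7  4.3  2.1] open 20.0 q [-0.15  0.21  1.79  0.    1.14 -0.64]
(0.028, -0.093) 0.01 [215. 263.] [361. 362.]
(0.028, -0.093) 0.022 [214. 234.] [361. 332.]
```

View pics/s14.png

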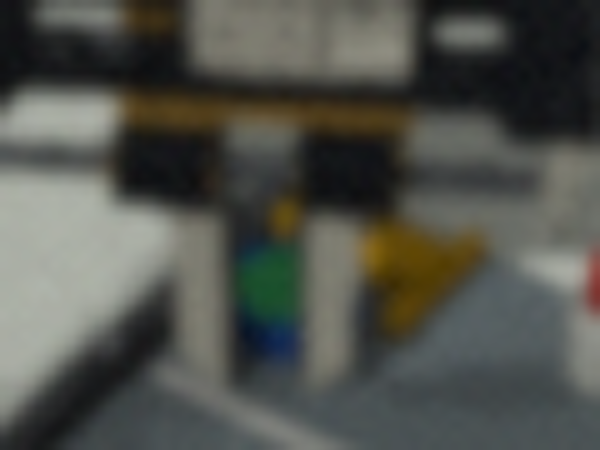

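Force has risen in both directions (rail and stop), so the lens is in the corner. One more small press to confirm.

{"fn": "move_arm", "kwargs": {
  "series": [
    [-0.01,0,0,0,0,0,-0.57],
    [-0.01,-0.005,0,0,0,0,-0.57],
    [-0.015,-0.005,0,0,0,0,-0.57],
    [-0.015,-0.005,0,0,0,0,-0.57]
  ]
}}

```text
t: 13.9
tool_pos: [0.5555, -0.0337, 0.0161]
orientation: [-1.612, -2.693, -0.0]
force: [-5.0, 7.1, 2.8]
opening: 0.0201
```

```bash
python3 -c "
from h import *
st()"
```

```text
t 13.9 fix [ 15.9 -65.8] z 16.1 xang(fix)deg 119.9 tilt [-0.002  0.002 -1.   ] F [-5.   7.1  2.8] open 20.1 q [-0.15  0.21  1.79  0.    1.15 -0.65]
```

{"fn": "move_arm", "kwargs": {
  "series": [
    [0.02,0,0,0,0,0,-0.57],
    [0.06,0,0,0,0,0,-0.57],
    [0.14,0,0,0,0,0,-0.57],
    [0.24,0,0,0,0,0,-0.57],
    [0.3,0,-0.3,0,0,0,-0.57],
    [0.3,0,-0.7,0,0,0,-0.57],
    [0.4,0,-1,0,0,0,-0.57],
    [0.7,-0.4,-1,0,0,0,-0.57]
  ]
}}

```text
t: 14.7
tool_pos: [0.4948, 0.0081, 0.1231]
orientation: [1.608, 2.686, 0.009]
force: [-0.5, 0.5, 2.1]
opening: 0.0198
```

{"fn": "move_arm", "kwargs": {
  "series": [
    [0.3,-0.4,-0.1,0,0,0,-0.57],
    [0.5,-0.8,-0.2,0,0,0,-0.57],
    [0.7,-1,-0.2,0,0,0,-0.57],
    [0.7,-1,-0.2,0,0,0,-0.57]
  ]
}}

```text
t: 15.1
tool_pos: [0.3649, 0.0234, 0.1366]
orientation: [1.612, 2.695, 0.001]
force: [0.0, 0.8, -0.4]
opening: 0.0198
```

```bash
python3 -c "
from h import *
st();d=read_camera('side');crop(d,190,160,120,110,5,'pics/s15.png');c=read_camera('top');crop(c,180,125,115,110,5,'pics/t15.png')
a=np.linspace(0,2*np.pi,60)
P=np.array([[*f2w((.028+.022*np.cos(t),-.093+.022*np.sin(t))),.022] for t in a])
for k,o in((d,(190,160)),(c,(180,125))):
    q=(proj(k,P)-o+.5)*5-.5;print(q.min(0).round(),q.max(0).round())
"
```

```text
t 15.1 fix [-176.2  -14.4] z 136.6 xang(fix)deg 119.9 tilt [ 0.001 -0.    -1.   ] F [ 0.   0.8 -0.4] open 19.8 q [-0.08 -0.51  2.2   0.    1.45 -0.57]
[307.  92.] [380. 141.]
[391. 179.] [461. 247.]
```

View pics/s15.png

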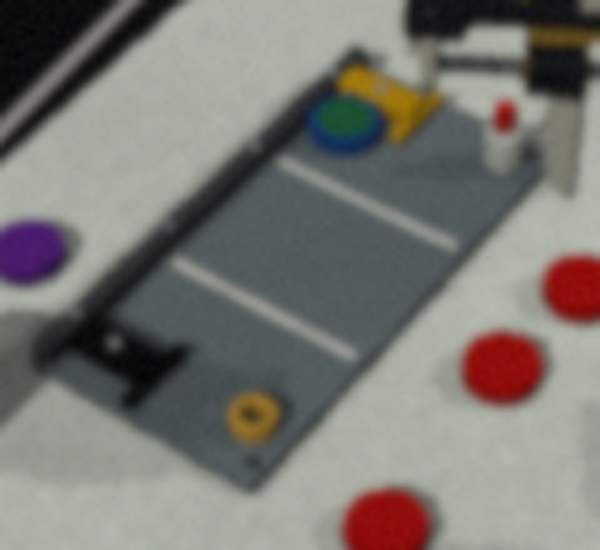

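View pics/t15.png

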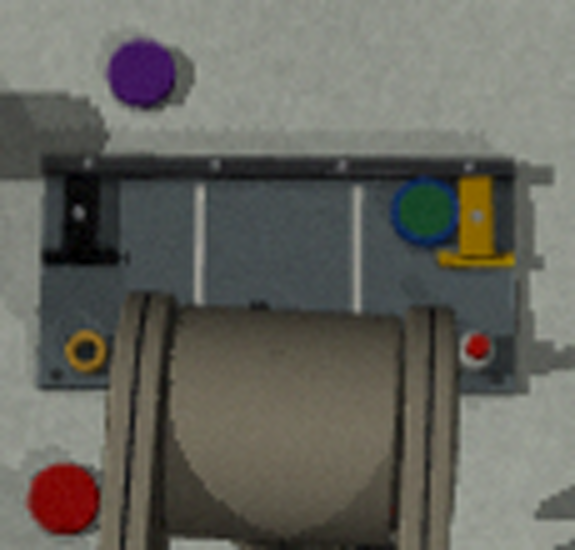

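Both views show the lens home: in the top crop it spans 391–460 × 178–246, against a predicted 391–461 × 179–247. The bystanders look unmoved. I'll let the arm settle and hand in.

{"fn": "move_arm", "kwargs": {
  "series": [
    [0,0,-0.1,0,0,0,-0.57],
    [0,0,-0.1,0,0,0,-0.57],
    [0,0,-0.1,0,0,0,-0.57]
  ]
}}

```text
t: 15.5
tool_pos: [0.3679, 0.0224, 0.1471]
orientation: [1.614, 2.695, 0.0]
force: [-0.7, 0.5, -0.5]
opening: 0.02
```

```bash
python3 -c "
from h import *
st();print(close_job())"
```

```text
t 15.5 fix [-173.2  -15.3] z 147.1 xang(fix)deg 119.9 tilt [ 0. -0. -1.] F [-0.7  0.5 -0.5] open 20.0 q [-0.08 -0.51  2.18 -0.    1.47 -0.57]
the job is handed in; nothing more can be done
None
```

The lens is home in the corner of the rail and the yellow stop, and I handed the job in at 15.5 s of the 43 s allowed. The system gave no verdict.

- **Push to the rail:** I cradled the lens between two slightly open fingertips and pushed it straight across. It met the rail at about 10 N, at roughly fixture y = +11 to +12 mm, well between the white lines.
- **Drag to the stop:** I turned the cradle so it pushed both along and towards the rail, then slid the lens into the corner. Force rose against both rail and stop (about 5 N and 7 N), then I backed off and lifted clear.

**Last checks:**
- **Top view:** the lens outline matches the predicted home position to about 1 px of the enlarged crop, roughly 1 mm with calibration.
- **Side view:** it shows the lens flat in the pocket. The spacer and glue bottle look unmoved. I did not check the spray can, screwdriver, tweezers and screw tray in the final crops; the arm went nowhere near them.
- **Robot:** it was clear of everything, with only noise-level force.

**Disagreements:**
- **Fixture angle:** the two cameras differed on it by about 0.01 rad and on the fixture's position by about 3 mm. I used a value between them.
- **Drag:** partway along, only one fingertip seemed to carry the lens, with almost no measurable force. One side-view estimate put the lens about 1 mm off the rail, which is within measurement error.

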